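# Exchange two bottles in a barred carrier

## Task

Lift the locking bar out of the bottle carrier's two brackets and lay it in the two brackets of the low bar rest. Then make the largest and the smallest bottle trade pockets, standing one of them on the round dish meanwhile and leaving the middle-sized bottle in its pocket. Finally lay the bar back in the carrier's brackets with its grip upward; keep all bottles upright throughout.

Things in the scene. Friction and masses are not known exactly. Their poses are not given: they have to be found in the camera images.
- carrier: Fixed carrier 380 mm long (y), 110 mm deep (x): three white pockets 96 mm apart along y, and at y = +/-170 mm a steel bracket, open at the top, for the bar: slot 20 mm wide (x), its floor 150 mm above the worktop, 8 mm cheeks, then flares to a mouth 50 mm wide at 173 mm. Origin: centre of the underside, on the worktop; z up. Symmetric end for end.
- bar: Locking bar: square rod 14 x 14 mm, 380 mm long (y); at its middle an upright grey plate grip, 46 mm along y, 14 mm thick (x), top 51 mm above the rod's underside. Origin: centre of the rod's underside, z up. 0.2 kg. Starts in the carrier's brackets, origin 150 mm above the carrier's; seated when its underside is on the slot floors, middle to middle within 15 mm. Either way round will do.
- large_bottle: Empty brown bottle with round white cap, the largest of three: 132 mm high, body 70 mm across. As on all three, the cap is 36 mm across, 26 mm high, on a 31 mm neck 6 mm long; the shoulder slopes away below, so grip the cap. Origin: centre of the underside, z up; about 0.15 kg +/-30%. Starts in one of the three pockets, which one varies. To trade pockets with the smallest bottle.
- middle_bottle: Empty brown bottle with round white cap, the middle-sized of three: 114 mm high, body 58 mm across. As on all three, the cap is 36 mm across, 26 mm high, on a 31 mm neck 6 mm long; the shoulder slopes away below, so grip the cap. Origin: centre of the underside, z up; about 0.11 kg +/-30%. Starts in one of the three pockets, which one varies. It stays where it is.
- small_bottle: Empty brown bottle with round white cap, the smallest of three: 96 mm high, body 46 mm across. As on all three, the cap is 36 mm across, 26 mm high, on a 31 mm neck 6 mm long; the shoulder slopes away below, so grip the cap. Origin: centre of the underside, z up; about 0.08 kg +/-30%. Starts in one of the three pockets, which one varies. To trade pockets with the largest bottle.
- pocket_a: One of the carrier's three equal pockets, open at the top, inside 84 mm (x) by 90 mm (y), wall tops 40 mm above its floor. Origin: centre of its floor, 10 mm above the worktop; axes as the carrier's. End pocket on the carrier's +y side.
- pocket_b: One of the carrier's three equal pockets, open at the top, inside 84 mm (x) by 90 mm (y), wall tops 40 mm above its floor. Origin: centre of its floor, 10 mm above the worktop; axes as the carrier's. Middle pocket.
- pocket_c: One of the carrier's three equal pockets, open at the top, inside 84 mm (x) by 90 mm (y), wall tops 40 mm above its floor. Origin: centre of its floor, 10 mm above the worktop; axes as the carrier's. End pocket on the carrier's -y side.
- bar_rest: Fixed low rest, 380 mm long (y), 60 mm deep (x), empty at the start, left or right of the robot, its length roughly pointing away from the robot. At y = +/-170 mm the same two open brackets as the carrier, slot floors 40 mm above the worktop, mouths at 63 mm. Origin: centre of the underside, on the worktop; z up.
- dish: Fixed round steel dish 130 mm across, rim 8 mm high, flat grey floor 118 mm across and 5 mm above the worktop; empty at the start, on the other side from the bar rest. The free spot for a bottle. Origin: centre of the underside, on the worktop; z up.

How it is judged (in metres and radians):
On the way, in this order (a step that is already met when the one before it is completed fails the run):
1. the bar lies in the brackets of the bar rest, let go (z of bar in the frame of bar_rest between 0.034 and 0.046 m and x of bar in the frame of bar_rest between -0.01 and 0.01 m and y of bar in the frame of bar_rest between -0.015 and 0.015 m and angle between the y axis of bar and the y axis of bar_rest, either way round below 0.08 rad and angle between bar's own z axis and vertical below 0.1 rad and linear speed of bar below 0.02 m/s and contact force between bar and the fingers below 0.05 N), for 0.2 s.
2. the largest or the smallest bottle stands on the dish, let go ((((horizontal distance between large_bottle and dish below 0.035 m and z of large_bottle in the frame of dish below 0.012 m and angle between large_bottle's own z axis and vertical below 0.1 rad) and linear speed of large_bottle below 0.02 m/s and contact force between large_bottle and the fingers below 0.05 N) or ((horizontal distance between small_bottle and dish below 0.035 m and z of small_bottle in the frame of dish below 0.012 m and angle between small_bottle's own z axis and vertical below 0.1 rad) and linear speed of small_bottle below 0.02 m/s and contact force between small_bottle and the fingers below 0.05 N))), for 0.2 s.
3. the largest and smallest bottle have traded pockets, the middle-sized one is in its own, all let go (((horizontal distance between large_bottle and pocket_a below 0.03 m and z of large_bottle in the frame of pocket_a below 0.006 m and angle between large_bottle's own z axis and vertical below 0.1 rad) or (horizontal distance between large_bottle and pocket_b below 0.03 m and z of large_bottle in the frame of pocket_b below 0.006 m and angle between large_bottle's own z axis and vertical below 0.1 rad) or (horizontal distance between large_bottle and pocket_c below 0.03 m and z of large_bottle in the frame of pocket_c below 0.006 m and angle between large_bottle's own z axis and vertical below 0.1 rad)) and ((horizontal distance between small_bottle and pocket_a below 0.03 m and z of small_bottle in the frame of pocket_a below 0.006 m and angle between small_bottle's own z axis and vertical below 0.1 rad) or (horizontal distance between small_bottle and pocket_b below 0.03 m and z of small_bottle in the frame of pocket_b below 0.006 m and angle between small_bottle's own z axis and vertical below 0.1 rad) or (horizontal distance between small_bottle and pocket_c below 0.03 m and z of small_bottle in the frame of pocket_c below 0.006 m and angle between small_bottle's own z axis and vertical below 0.1 rad)) and distance of each of large_bottle, small_bottle from where it was at the start of the episode above 0.06 m and ((horizontal distance between middle_bottle and pocket_a below 0.03 m and z of middle_bottle in the frame of pocket_a below 0.006 m and angle between middle_bottle's own z axis and vertical below 0.1 rad) or (horizontal distance between middle_bottle and pocket_b below 0.03 m and z of middle_bottle in the frame of pocket_b below 0.006 m and angle between middle_bottle's own z axis and vertical below 0.1 rad) or (horizontal distance between middle_bottle and pocket_c below 0.03 m and z of middle_bottle in the frame of pocket_c below 0.006 m and angle between middle_bottle's own z axis and vertical below 0.1 rad)) and distance of middle_bottle from where it was at the start of the episode below 0.025 m and linear speed of each of large_bottle, small_bottle below 0.02 m/s and contact force between each of large_bottle, small_bottle and the fingers below 0.05 N), for 0.2 s.
At the end, for the whole second after the job is handed in: Largest and smallest bottle stand upright in each other's former pockets (within 30 mm of the pocket centre, on its floor), the middle-sized moved under 25 mm; the bar lies in both carrier brackets, grip up, within 15 mm along, 10 mm across, 6 mm in height; all released, at rest (all of step 3 and z of bar in the frame of carrier between 0.144 and 0.156 m and x of bar in the frame of carrier between -0.01 and 0.01 m and y of bar in the frame of carrier between -0.015 and 0.015 m and angle between the y axis of bar and the y axis of carrier, either way round below 0.08 rad and angle between bar's own z axis and vertical below 0.1 rad and linear speed of each of middle_bottle, bar below 0.02 m/s and contact force between each of middle_bottle, bar and the fingers below 0.05 N); the robot touches nothing.
It fails at once if a bottle is tipped more than about 35 degrees (angle between any of large_bottle, middle_bottle, small_bottle's own z axis and vertical above 0.6 rad).
It also fails if it takes over 125 s, if anything falls off the work surface, if the arm or the gripper's body presses on something with over 40 N, if the wrist force passes 120 N, or if a joint passes its speed limit or range.

## Robot

A 6-joint arm with a two-finger parallel gripper is mounted at the origin on the work surface; the furniture and walls round the work are solid. World frame = base frame: x ahead of the robot, y to its left, z up, the work surface at z = 0. Lengths are in m, angles in degrees, forces in N, time in s.
With the tool pointing down it reaches from about 0.325 to 0.85 m from the base axis. Payload 15.5 kg.
Tool frame: the origin (TCP) lies midway between the tips of the shut fingers; the grasp point (between the pads) lies 19 mm behind it; z points along the fingers, y is the line along which they close (so a half turn about z gives the same grasp; the last joint's range is limited). The gripper opens to 91 mm and grips with 3 to 60 N. Pads are 32 mm wide; open, the fingers measure 118 mm over their backs; the gripper's body (76 mm by 178 mm) begins 60 mm behind the grasp point.
Start: joints at [65.747, 28.281, 77.091, -0, 74.628, -5.472], TCP at [0.201, 0.592, 0.178] pointing down, gripper open.
Joint ranges: [-166.48, 166.48], [-47.26, 123.95], [12.59, 153.08], [-70.14, 250.14], [6.76, 159.57], [-176.63, 176.63]. Speed limits (degrees/s): [108.29, 108.29, 147.25, 172.46, 172.46, 172.46].

## Interface

Orientations are given as a 3x3 rotation matrix whose columns are the frame's x, y, z axes.
In Python, from bench import ctrl gives the robot as it stands. The module is installed in compiled form; this text tells all that it offers. Calls block until the motion is done:
- ctrl.goto(position, orientation): joint-space move of the TCP to a pose.
- ctrl.move_l(position, vel=0.15, ori=None, contact_N=None): straight line of the TCP; ori=None keeps the orientation; vel is the mean speed in m/s. With contact_N (N) it stops when the force on the tool has changed by that much, and returns True; else False.
- ctrl.movej(angles): joint-space move.
- ctrl.command_gripper(opening): opening from 0.0 (shut) to 1.0 (fully open); the grip force is fixed at half the most; returns when the fingers have stopped.
- ctrl.sleep(seconds).
- ctrl.ik(position, orientation): joint angles nearest the present ones, or None.
- ctrl.read_camera(name): name is "scene" or "top" or "wrist"; returns the picture (480x640x3 uint8, blue, green, red); there is no depth.
- ctrl.camera_params(name): a dict with "fx", "fy", "cx", "cy" (pixels), "D" ([k1, k2, p1, p2, k3] as OpenCV has them; the pictures are not rectified), "pose" (4x4, takes a point from camera to world coordinates); the wrist camera has in their place "T_tool_cam" (4x4, takes a point from camera to tool coordinates, whose origin is the TCP and whose axes are the flange's). Camera axes: x right, y up, looking along -z (the intrinsics and any distortion apply to the point x, -y, -z); pixel columns grow to the right and rows downward; lengths in m; the calibration is good to about 2 mm. A picture is of the moment at which its call begins: read the wrist's pose just before it. camera_params takes no time and is no camera call.
A pose or a line that the arm cannot do raises ctrl.MotionError and nothing moves.
- ctrl.sign_off(): hands the job in; it is judged then, once.
Readings, each from a call of its own:
- ctrl.current_t(): time.
- ctrl.current_q(): joint angles.
- ctrl.current_dq(): joint speeds.
- ctrl.current_effort(): joint torques, N m.
- ctrl.current_tool_pos(): TCP position.
- ctrl.current_eef_rot(): TCP orientation.
- ctrl.current_contact_force(): force on the tool from outside, world axes, zero at the start.
- ctrl.current_wrist_torque(): the same for the moment, N m.
- ctrl.current_grip_width(): opening from 0.0 (shut) to 1.0 (fully open).
- ctrl.current_grasp_force(): force on a finger pad.
Only numpy, scipy, OpenCV 4.12 (cv2) and the standard library are available. Lean on these libraries where they do the work, as an engineer would, in place of code of your own. Each camera call takes 0.05 s, during which the arm holds its last target. There are 200 camera calls.

## Working session

There is one attempt and no reset: what is moved stays moved. The work goes in short steps, each a Python script; the robot and the scene stay as the last script left them, time stands still between calls to the robot, and variables do not carry over. Pictures are saved under pics/ and viewed, at most 17 in all, crops included, and the job is handed in when it is done.

```bash
mkdir -p pics; python3 - <<'E'
from bench import ctrl
import cv2,numpy as np
np.set_printoptions(precision=4,suppress=True)
for n in ["scene","top","wrist"]:
    cv2.imwrite(f"pics/{n}0.png",ctrl.read_camera(n)); print(n,ctrl.camera_params(n))
print(ctrl.current_eef_rot(),ctrl.current_t(),ctrl.current_tool_pos())
E
```

```text
scene {'fx': 540.92344666147, 'fy': 540.92344666147, 'cx': 334.66976029456504, 'cy': 251.0259868330553, 'D': array([0.0328, 0.    , 0.    , 0.    , 0.    ]), 'pose': array([[ 0.7851,  0.3672, -0.4988, -0.0586],
       [-0.6191,  0.4401, -0.6504, -0.7824],
       [-0.0193,  0.8194,  0.5728,  0.7975],
       [ 0.    ,  0.    ,  0.    ,  1.    ]])}
top {'fx': 475.56088557547304, 'fy': 475.56088557547304, 'cx': 313.9224083489701, 'cy': 239.96435246359664, 'D': array([-0.121,  0.   ,  0.   ,  0.   ,  0.   ]), 'pose': array([[ 0.0031,  0.9927, -0.1206,  0.4034],
       [-1.    ,  0.0027, -0.0033, -0.0073],
       [-0.003 ,  0.1206,  0.9927,  1.2873],
       [ 0.    ,  0.    ,  0.    ,  1.    ]])}
wrist {'fx': 379.40954087324127, 'fy': 379.40954087324127, 'cx': 323.2601402017183, 'cy': 241.89521276699838, 'D': array([-0.0142,  0.    ,  0.    ,  0.    ,  0.    ]), 'T_tool_cam': array([[ 0.0002,  0.959 ,  0.2833,  0.0811],
       [ 1.    , -0.0007,  0.0015, -0.0005],
       [ 0.0016,  0.2833, -0.959 , -0.2066],
       [ 0.    ,  0.    ,  0.    ,  1.    ]])}
[[-0.9468  0.3219 -0.0004]
 [ 0.3219  0.9468 -0.0009]
 [ 0.0001 -0.001  -1.    ]] 0.15 [0.2011 0.5914 0.1775]
```

View pics/top0.png

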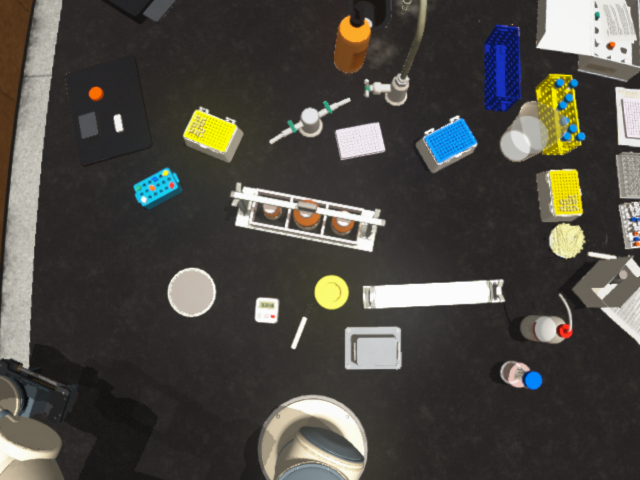

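View pics/scene0.png

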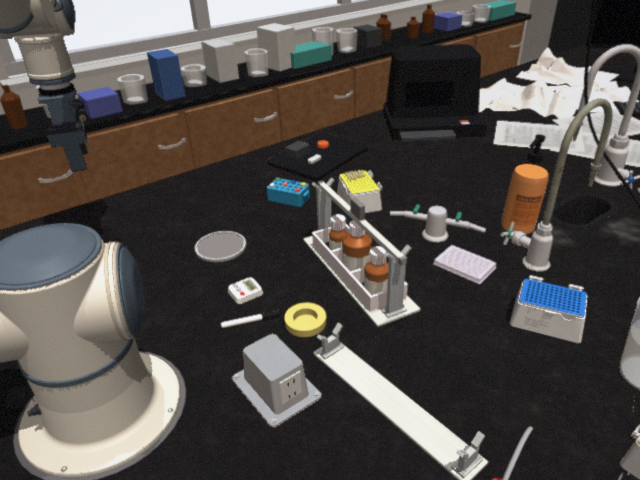

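The top view shows the dish at about (192,292), the rest with ends at (368,297) and (503,291), and the carrier centre near (308,215). The bar runs from (236,190) to (383,222). In the scene view the large bottle is in the middle pocket. I'll enlarge both and cast rays.

```bash
cat > h.py <<'E'
from bench import ctrl
import cv2,numpy as np
np.set_printoptions(precision=4,suppress=True)
def ray(n,px,P=None,T=None):
    p=ctrl.camera_params(n) if P is None else P
    T=T if T is not None else p["pose"]
    K=np.array([[p["fx"],0,p["cx"]],[0,p["fy"],p["cy"]],[0,0,1]])
    u=cv2.undistortPoints(np.float64(px).reshape(-1,1,2),K,p["D"]).reshape(-1,2)
    d=np.c_[u[:,0],-u[:,1],-np.ones(len(u))]@T[:3,:3].T
    return T[:3,3],d
def onz(n,px,z,T=None):
    o,d=ray(n,px,T=T); return o+d*((z-o[2])/d[:,2])[:,None]
def proj(n,X,T=None):
    p=ctrl.camera_params(n); T=T if T is not None else p["pose"]
    c=(np.atleast_2d(X)-T[:3,3])@T[:3,:3]; c=c*[1,-1,-1]
    K=np.array([[p["fx"],0,p["cx"]],[0,p["fy"],p["cy"]],[0,0,1]])
    return cv2.projectPoints(c,np.zeros(3),np.zeros(3),K,p["D"])[0].reshape(-1,2)
def wristT():
    T=np.eye(4);T[:3,:3]=ctrl.current_eef_rot();T[:3,3]=ctrl.current_tool_pos()
    return T@ctrl.camera_params("wrist")["T_tool_cam"]
def down(yaw):  # tool y (closing) at angle yaw (rad) in world
    y=np.array([np.cos(yaw),np.sin(yaw),0]);z=np.array([0,0,-1.]);return np.c_[np.cross(y,z),y,z]
E
python3 - <<'E'
from h import *
im=cv2.imread("pics/top0.png")
a=cv2.resize(im[170:260,220:400],None,fx=4.4,fy=4.4,interpolation=cv2.INTER_CUBIC)[:300]
a=cv2.resize(im[175:255,225:395],(800,376),interpolation=cv2.INTER_CUBIC)
b=cv2.resize(im[265:315,345:515],(800,235)[:2],interpolation=cv2.INTER_CUBIC)
cv2.imwrite("pics/z1.png",np.vstack([a,b[:224]]))
print(onz("top",[[192,292]],0.005))
print(onz("top",[[368,297],[503,291]],0.063))
print(onz("top",[[236,192],[383,222]],0.164),onz("top",[[308,206]],0.201))
hsv=cv2.cvtColor(im,cv2.COLOR_BGR2GRAY)
E
```

```text
[[0.4163 0.3268 0.005 ]]
[[ 0.4052 -0.1423  0.063 ]
 [ 0.4191 -0.4975  0.063 ]]
[[ 0.6563  0.1855  0.164 ]
 [ 0.5836 -0.1689  0.164 ]] [[0.6148 0.0103 0.201 ]]
```

View pics/z1.png

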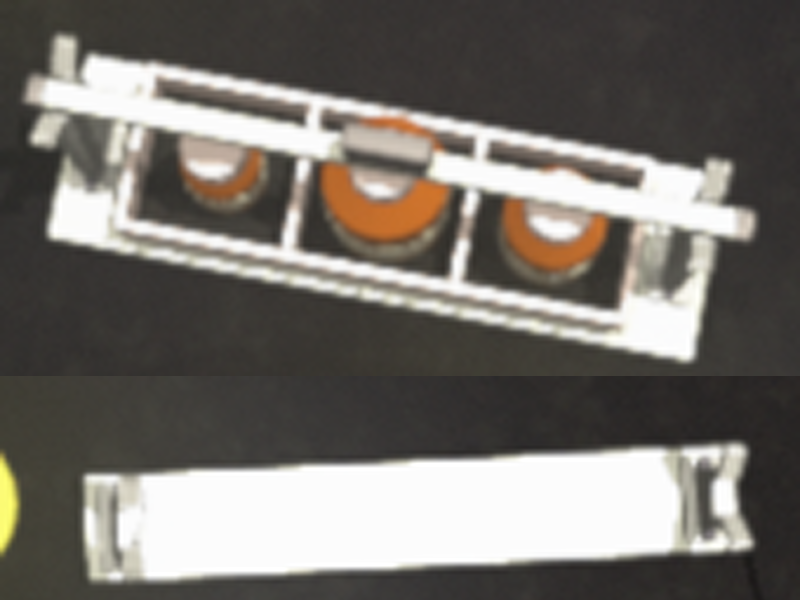

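Top crop: the small bottle is in the +y end pocket (a), the large one in the middle (b) and the middle-sized one in pocket c. The bar ends are at about (231.4,194.1) and (384.4,222.2), the grip top at (307.4,204.7), and the rest's right bracket at crop (715,495). Next I'll use wrist views for precise positions.

```bash
python3 - <<'E'
from h import *
e=onz("top",[[231.4,194.1],[384.4,222.2]],0.160); g=onz("top",[[307.4,204.7]],0.201)
print(e,np.linalg.norm(e[0]-e[1]),e.mean(0),g)
s=4.706
b=np.array([[85,475],[90,580],[745,445],[750,548]])*1.; r=onz("top",b/s+[345,265-376/s],0.02)
print(r,r.mean(0))
d=e[0]-e[1];yaw=np.arctan2(d[1],d[0])-np.pi/2
c=e.mean(0)
def best(p,yaw):
    c=[(np.abs(np.array(ctrl.ik(p,down(y)))[5]),y) for y in (yaw,yaw+np.pi) if ctrl.ik(p,down(y)) is not None]
    print(c);return min(c)[1]
p=[c[0],c[1],.40]; y=best(p,yaw); print(y)
ctrl.goto(p,down(y)); T=wristT(); im=ctrl.read_camera("wrist"); cv2.imwrite("pics/w1.png",im); np.save("w1.npy",T)
r=r.mean(0); y2=best([r[0],r[1],.3],np.arctan2(-.014,-.355*-1)+np.pi/2-np.pi/2+0) if 0 else None
# rest: axis direction
q=onz("top",b/s+[345,265-376/s],0.02); d=(q[0]+q[1]-q[2]-q[3]); yr=np.arctan2(d[1],d[0])-np.pi/2
p=[r[0],r[1],.32]; y=best(p,yr); ctrl.goto(p,down(y)); T=wristT(); im=ctrl.read_camera("wrist"); cv2.imwrite("pics/w2.png",im); np.save("w2.npy",T)
print(yaw,yr,y,ctrl.current_t(),ctrl.current_q())
E
```

```text
[[ 0.652   0.1973  0.16  ]
 [ 0.5838 -0.1729  0.16  ]] 0.37638605676256204 [0.6179 0.0122 0.16  ] [[0.6178 0.0118 0.201 ]]
[[ 0.4343 -0.1341  0.02  ]
 [ 0.3753 -0.1365  0.02  ]
 [ 0.4503 -0.5167  0.02  ]
 [ 0.3913 -0.5177  0.02  ]] [ 0.4128 -0.3262  0.02  ]
[(np.float64(6.03729298952426), np.float64(-0.18218752531454752)), (np.float64(173.96270701047575), np.float64(2.959405128275246))]
-0.18218752531454752
[(np.float64(47.22788977079881), np.float64(0.04192350858873284)), (np.float64(132.7721102292012), np.float64(3.1835161621785257))]
-0.18218752531454752 0.04192350858873284 0.04192350858873284 4.3917 [-44.7385  13.7201  77.7161   0.008   88.5378 -47.1927]
```

View pics/w1.png

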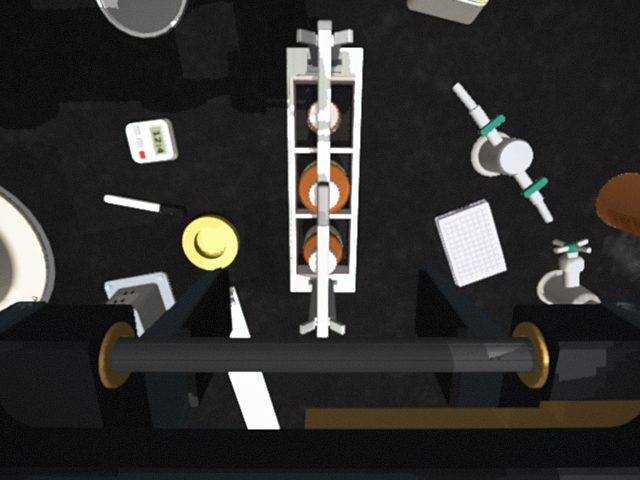

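View pics/w2.png

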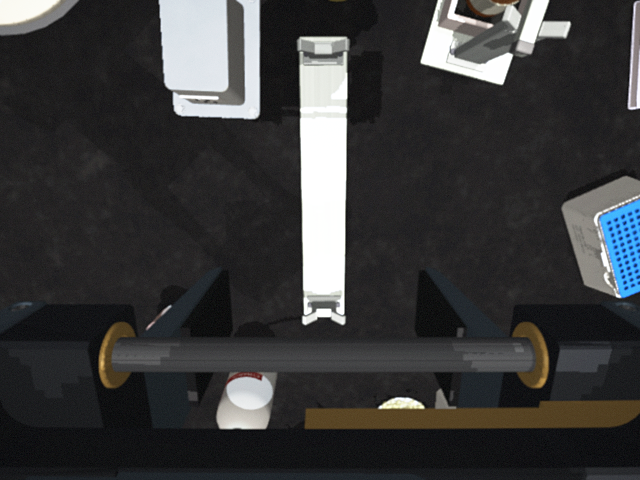

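Wrist w1: bar ends at (323,20) and about (322,336), grip at (322,190). The caps show at (323,117), (323,195) and (322,262). Wrist w2: the rest's flare tips are at (299/349,38) and (303/345,323). I'll cross-check these and then lift the bar.

```bash
python3 - <<'E'
from h import *
T1=np.load("w1.npy");T2=np.load("w2.npy")
print("bar",onz("wrist",[[323,20],[322,336]],.164,T1),"grip",onz("wrist",[[322,190]],.201,T1))
m=onz("wrist",[[324,38],[324,323]],.063,T2);print("rest",m,m.mean(0),np.linalg.norm(m[0]-m[1]))
w=onz("wrist",[[299,38],[349,38],[303,323],[345,323]],.063,T2);print(np.linalg.norm(w[0]-w[1]),np.linalg.norm(w[2]-w[3]))
print("base edges",onz("wrist",[[301.5,150],[347.5,150],[303,250],[346,250]],.01,T2))
# caps: brightness blobs orange/brown mask + cap
im=cv2.imread("pics/top0.png");hsv=cv2.cvtColor(im,cv2.COLOR_BGR2HSV)
a=((hsv[...,0]<18)&(hsv[...,1]>120)&(hsv[...,2]>60)).astype(np.uint8)
n,l,s,c=cv2.connectedComponentsWithStats(a[170:260,220:400])
for i in range(1,n):
    if s[i,4]>20: print(s[i],c[i]+[220,170])
# dish
g=cv2.inRange(hsv,(0,0,110),(179,60,255)); n,l,s,c=cv2.connectedComponentsWithStats(g[250:330,150:230])
i=1+np.argmax(s[1:,4]); x0,y0,w_,h_=s[i,:4]; cx=[150+x0+w_/2-.5,250+y0+h_/2-.5]
print("dish",cx,w_,h_,onz("top",[cx],.007),onz("top",[[150+x0,cx[1]],[150+x0+w_,cx[1]]],.007))
E
```

```text
bar [[ 0.6505  0.1995  0.164 ]
 [ 0.5827 -0.1643  0.164 ]] grip [[0.6186 0.0306 0.201 ]]
rest [[ 0.4056 -0.149   0.063 ]
 [ 0.4208 -0.4988  0.063 ]] [ 0.4132 -0.3239  0.063 ] 0.35010091907845226
0.055182196601413554 0.05725043965659075
base edges [[ 0.3812 -0.2735  0.01  ]
 [ 0.4422 -0.2709  0.01  ]
 [ 0.387  -0.4127  0.01  ]
 [ 0.4485 -0.41    0.01  ]]
[83 30 14  4 27] [309.2963 201.2593]
[44 37 16 11 55] [273.6364 213.1818]
[ 73  40  27  17 260] [305.5    218.8385]
[112  47  23  16 156] [341.5192 226.0385]
dish [np.float64(191.0), np.float64(291.5)] 49 50 [[0.4176 0.329  0.007 ]] [[0.4168 0.3954 0.007 ]
 [0.4182 0.2606 0.007 ]]
```

```bash
cat >> h.py <<'E'
C=np.array([.618,.012]);YC=-.1822;R=np.array([.413,-.325]);YR=.0419;DISH=np.array([.417,.328])
ax=np.array([-np.sin(YC),np.cos(YC)])
PA,PB,PC=C+.096*ax,C,C-.096*ax
def st(m=""): print(m,ctrl.current_t(),ctrl.current_tool_pos(),ctrl.current_grip_width(),ctrl.current_grasp_force(),ctrl.current_contact_force())
E
python3 - <<'E'
from h import *
ctrl.goto([*C,.30],down(YC)); ctrl.move_l([*C,.168],.12); st("pre")
ctrl.command_gripper(0.); st("grip")
ctrl.move_l([*C,.34],.15); st("lift")
ctrl.move_l([*R,.25],.25,ori=down(YR)); st("over")
cv2.imwrite("pics/s2.png",ctrl.read_camera("scene"));T=wristT();np.save("w3.npy",T);cv2.imwrite("pics/w3.png",ctrl.read_camera("wrist"))
E
```

```text
pre 7.1083 [0.6184 0.0119 0.1687] 0.99771879836922 0.0 [-0.8171  0.0022 -0.3629]
grip 8.475 [0.618 0.012 0.168] 0.0025354956762594265 0.0 [-0.7786  0.6925 -0.1337]
lift 9.775 [0.6176 0.012  0.3391] 0.004586528943753755 0.0 [ 0.7395 -0.214   0.4769]
over 11.5417 [ 0.4134 -0.3244  0.2502] 0.005338817488311092 0.0 [ 0.5953 -0.0119  0.1762]
```

View pics/w3.png

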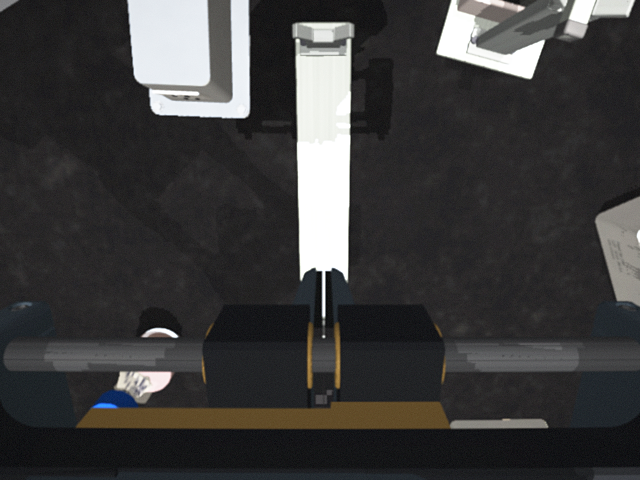

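View pics/s2.png

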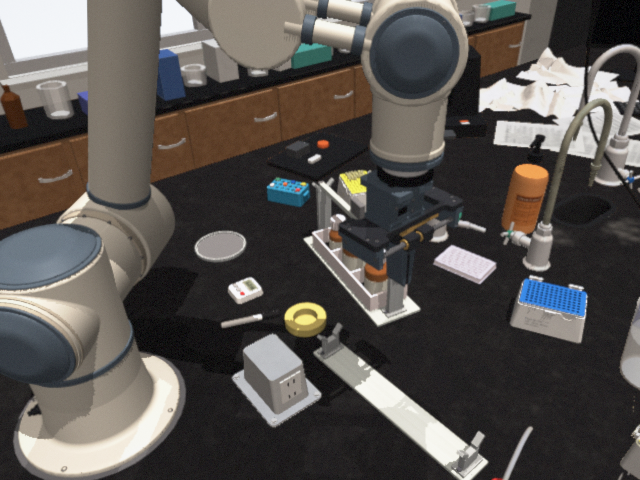

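The gripper closed on nothing (width 0), so I need to see where the bar is.

```bash
python3 - <<'E'
from h import *
ctrl.goto([*R,.45],down(YR))
im=ctrl.read_camera("top");cv2.imwrite("pics/t3.png",im)
s=ctrl.read_camera("scene");cv2.imwrite("pics/s3.png",s)
a=cv2.resize(im[165:255,215:405],(640,303),interpolation=cv2.INTER_CUBIC)
b=cv2.resize(s[170:330,280:460],(320,284),interpolation=cv2.INTER_CUBIC)
c=cv2.resize(cv2.imread("pics/scene0.png")[170:330,280:460],(320,284),interpolation=cv2.INTER_CUBIC)
cv2.imwrite("pics/z3.png",np.vstack([a,np.hstack([c,b])]))
E
```

```text
(no output)
```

View pics/z3.png

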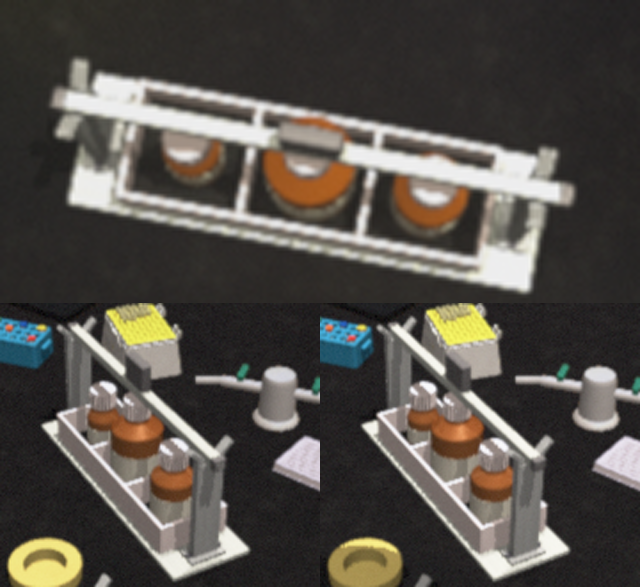

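```bash
python3 - <<'E'
from h import *
def tri(v):
    A=0;b=0
    for n,px,T in v:
        o,d=ray(n,[px],T=T);d=d[0]/np.linalg.norm(d[0]);M=np.eye(3)-np.outer(d,d);A=A+M;b=b+M@o
    X=np.linalg.solve(A,b);return X,[proj(n,X,T)[0]-px for n,px,T in v]
T1=np.load("w1.npy")
print("grip top-scene",tri([("top",(306.4,205.),None),("scene",(357.6,207.7),None)]))
print("end+ t-s",tri([("top",(231.4,194.1),None),("scene",(317.5,184.5),None)]))
print("end- t-s",tri([("top",(384.4,222.2),None),("scene",(403,257),None)]))
print("end+ t-w",tri([("top",(231.4,194.1),None),("wrist",(323,20),T1)]))
print("grip t-w",tri([("top",(307,204.7),None),("wrist",(322,200),T1)]))
print("pred grip",proj("top",[*C,.201]),proj("scene",[*C,.201]),proj("wrist",[*C,.201],T1),proj("wrist",[*C,.150],T1))
E
python3 - <<'E'
import cv2,numpy as np
a=cv2.imread("pics/w1.png")[0:350,270:380];b=cv2.resize(a,None,fx=1.7*1.0,fy=1.7,interpolation=cv2.INTER_CUBIC)
cv2.imwrite("pics/z4.png",b)
E
```

```text
grip top-scene (array([0.6204, 0.0146, 0.1834]), [array([-0.0629,  0.0898]), array([ 0.1143, -0.0196])])
end+ t-s (array([0.6496, 0.1997, 0.1571]), [array([-0.7895,  1.2083]), array([ 1.3868, -0.1905])])
end- t-s (array([ 0.582 , -0.1713,  0.1679]), [array([-0.1701,  0.2226]), array([ 0.3311, -0.0653])])
end+ t-w (array([0.6498, 0.1963, 0.1721]), [array([-0.4863, -0.1866]), array([-0.1798,  1.3773])])
grip t-w (array([0.6182, 0.0153, 0.1887]), [array([-1.0174,  0.8601]), array([2.1457, 1.8241])])
pred grip [[307.2929 204.6243]] [[357.6927 201.5807]] [[324.5316 206.8836]] [[324.4435 198.6237]]
```

View pics/z4.png

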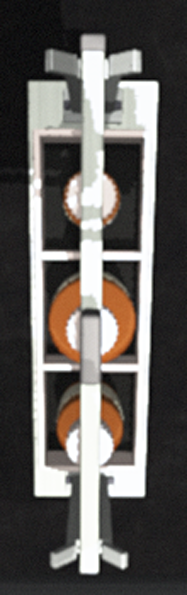

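```bash
python3 - <<'E'
from h import *
print(proj("scene",[[.4134,-.3244,.2502],[.2011,.5914,.1775]]))
ctrl.goto([*C,.30],down(YC)); ctrl.command_gripper(.5); st()
ctrl.move_l([*C,.235],.15); st()
s=ctrl.read_camera("scene");t=ctrl.read_camera("top");T=wristT();np.save("w5.npy",T);w=ctrl.read_camera("wrist")
print(ctrl.current_eef_rot(), proj("scene",[*C,.235]),proj("top",[*C,.235]))
cv2.imwrite("pics/w5.png",w)
a=cv2.resize(s[120:320,240:460],(440,400));b=cv2.resize(w[150:480,220:420],(360,594))
cv2.imwrite("pics/z5.png",np.hstack([np.vstack([a,np.zeros((194,440,3),np.uint8)]),b]))
E
```

```text
[[397.0265 298.0615]
 [ 83.6903 175.1162]]
 14.9417 [0.618 0.012 0.3  ] 0.5005342678451621 0.0 [ 0.5197 -0.2376  1.5878]
 15.525 [0.6183 0.012  0.2357] 0.4970636808106227 0.0 [-0.7074  0.8384  0.8364]
[[ 0.1812  0.9834  0.002 ]
 [ 0.9835 -0.1812 -0.0002]
 [ 0.0002  0.002  -1.    ]] [[357.7764 187.9357]] [[307.0399 201.6947]]
```

View pics/z5.png

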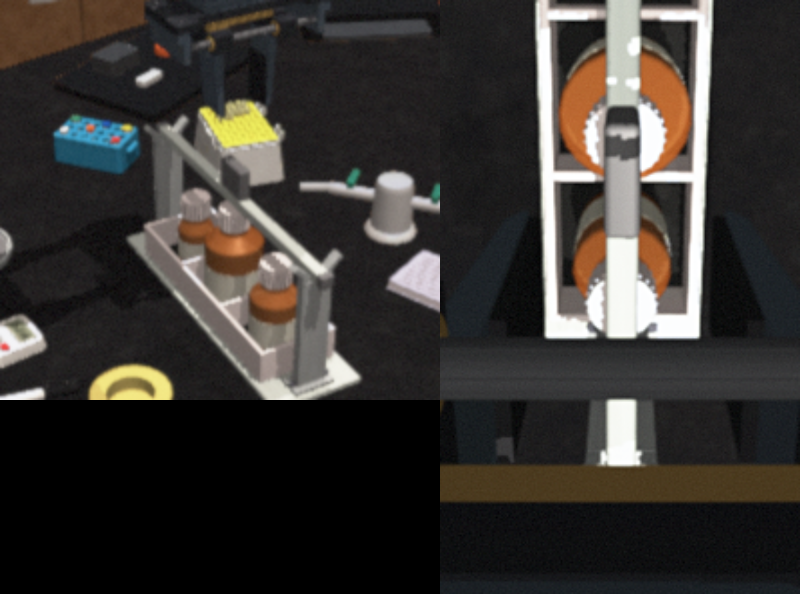

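The wrist view places the plate below the gripper with lateral agreement. In the scene view, though, the fingertips sit about 15 px higher than predicted, so the real height is in doubt. I'll check it by touching the plate top with the shut fingers.

```bash
python3 - <<'E'
from h import *
ctrl.command_gripper(0.); st()
r=ctrl.move_l([*C,.17],.04,contact_N=5); st(r)
s=ctrl.read_camera("scene");w=ctrl.read_camera("wrist")
ctrl.move_l([*C,.25],.15)
cv2.imwrite("pics/z6.png",np.hstack([cv2.resize(s[120:270,290:440],(400,400),interpolation=cv2.INTER_CUBIC),cv2.resize(w[150:350,220:420],(400,400))]))
E
```

```text
16.475 [0.618 0.012 0.235] 0.0015330819312097332 0.0 [ 0.0138  0.1451 -0.8342]
False 18.25 [0.6181 0.012  0.1702] 0.0048687061083305784 0.0 [ 0.6372  0.3596 -0.0061]
```

View pics/z6.png

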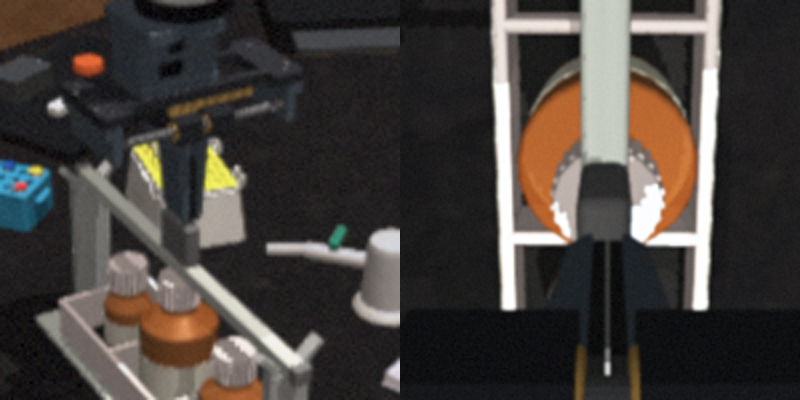

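No contact by 0.170, and the picture shows the tips right at the plate's top. So heights along the tool differ from the reported ones, and I'll keep probing downward.

```bash
python3 - <<'E'
from h import *
ctrl.move_l([*C,.172],.15)
r=ctrl.move_l([*C,.120],.03,contact_N=4); st(r)
s=ctrl.read_camera("scene");T=wristT();w=ctrl.read_camera("wrist");cv2.imwrite("pics/w7.png",w)
ctrl.move_l([*C,.25],.15)
cv2.imwrite("pics/z7.png",np.hstack([cv2.resize(s[120:270,290:440],(400,400),interpolation=cv2.INTER_CUBIC),cv2.resize(w[150:350,220:420],(400,400))]))
E
```

```text
True 20.2833 [0.6185 0.0119 0.1653] 0.0056808015916511925 4.855549366911873 [-1.5064  0.4613  9.0153]
```

View pics/z7.png

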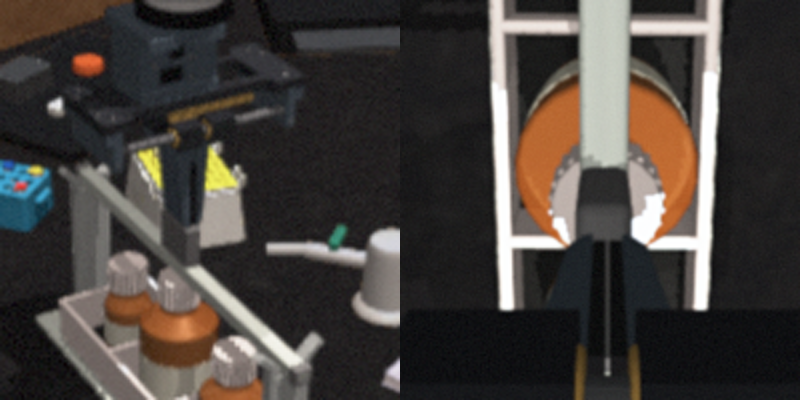

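Contact came at reported z=0.1655 where the plate top is 0.201. The wrist geometry also agrees that the real tips end about 35 mm short of the reported TCP. I'll apply that offset and grasp again.

```bash
cat >> h.py <<'E'
TO=.0355
def P(xy,ztip): return [xy[0],xy[1],ztip-TO]
E
python3 - <<'E'
from h import *
ctrl.command_gripper(.6)
r=ctrl.move_l(P(C,.170),.08,contact_N=6); st(r)
ctrl.command_gripper(0.); st("grip")
if ctrl.current_grip_width()>.05:
    ctrl.move_l(P(C,.36),.15); st("lift")
    ctrl.move_l(P(R,.22),.25,ori=down(YR)); st("over")
    s=ctrl.read_camera("scene");t=ctrl.read_camera("top")
    cv2.imwrite("pics/s8.png",s);cv2.imwrite("pics/t8.png",t)
    cv2.imwrite("pics/z8.png",np.hstack([cv2.resize(s[180:480,240:540],(400,400)),cv2.resize(t[230:350,320:540],(400,218))[np.minimum(np.arange(400),217)]]))
E
```

```text
False 23.625 [0.6183 0.012  0.135 ] 0.5998061744580654 0.0 [-0.3581 -0.9484  0.7154]
grip 24.325 [0.618  0.012  0.1345] 0.15292707934559963 29.99308168888092 [-0.4344 -0.074   0.0322]
lift 25.7417 [0.6176 0.012  0.3236] 0.15340607359171848 29.9956414103508 [ 0.3095  0.3958 -1.7876]
over 27.5667 [ 0.4134 -0.3245  0.1848] 0.15151789391526063 29.995748698711395 [-0.0281 -0.4635 -2.1491]
```

View pics/z8.png

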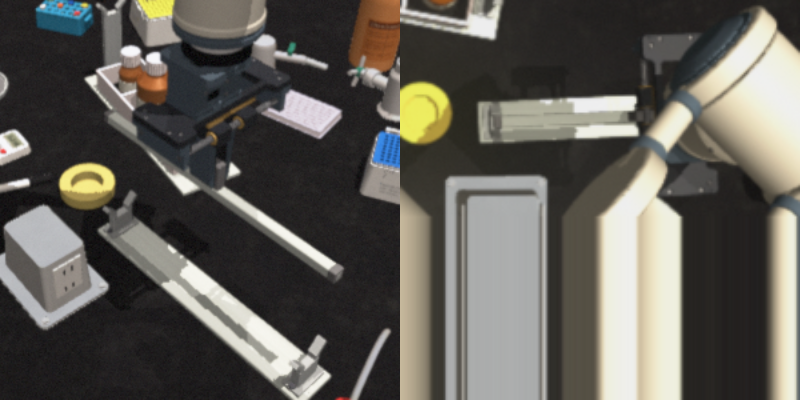

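The bar is held (0.153 × 91 mm = 14 mm) and hangs parallel above the rest. Its near end is at scene pixel (491,382). Lowering it now.

```bash
python3 - <<'E'
from h import *
a=np.array([-np.sin(YR),np.cos(YR)])
print(proj("scene",[[*(R-.19*a),.207],[*(R+.19*a),.207]]))
ctrl.move_l(P(R,.095),.15)
r=ctrl.move_l(P(R,.056),.05,contact_N=6); st(r)
ctrl.command_gripper(.35); ctrl.sleep(.3); st("open")
ctrl.move_l(P(R,.2),.15)
ctrl.goto(P(PA,.28),down(YC)); st()
t=ctrl.read_camera("top");T=wristT();np.save("w9.npy",T);w=ctrl.read_camera("wrist");cv2.imwrite("pics/w9.png",w);cv2.imwrite("pics/t9.png",t)
cv2.imwrite("pics/z9.png",np.vstack([cv2.resize(t[265:315,345:515],(640,188)),w[:400]]))
E
```

```text
[[495.4154 388.4871]
 [320.8386 266.7375]]
True 29.325 [ 0.4125 -0.3246  0.0236] 0.15511996269849826 29.999625384807587 [-0.1289  0.1272 -2.0349]
open 30.1083 [ 0.4125 -0.3245  0.0241] 0.34847323988613166 0.0 [-0.157   0.5525  0.2294]
 32.9833 [0.6353 0.1054 0.2442] 0.3536513183774014 0.0 [-0.2309  0.24    0.6991]
```

View pics/z9.png

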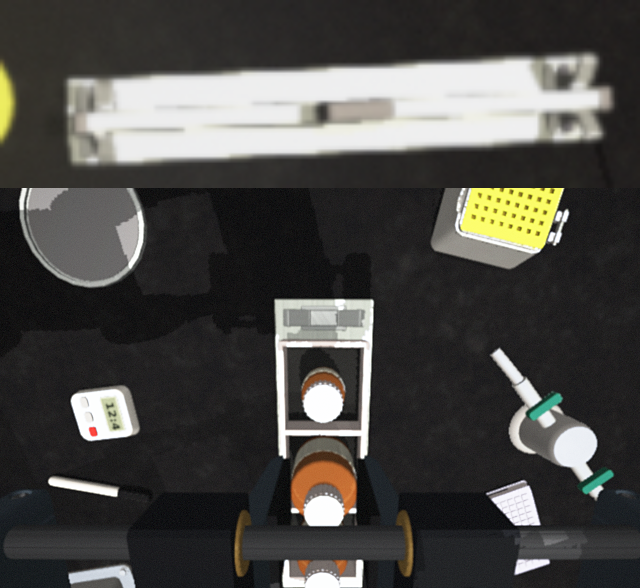

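The bar lies in the rest with ends at top (367,297) and (507,291). In the wrist view the small cap centre is at (323,214) and the large cap at (323,324).

```bash
python3 - <<'E'
from h import *
T=np.load("w9.npy")
e=onz("top",[[366.8,296.9],[507,291]],.05);print("bar",e,e.mean(0),np.linalg.norm(e[0]-e[1]),"rest",R)
print("small",onz("wrist",[[323,214]],.106,T),PA,"large",onz("wrist",[[323,324]],.142,T),PB)
E
```

```text
bar [[ 0.4054 -0.1406  0.05  ]
 [ 0.4192 -0.5137  0.05  ]] [ 0.4123 -0.3272  0.05  ] 0.37337712333058176 rest [ 0.413 -0.325]
small [[0.635  0.1098 0.106 ]] [0.6354 0.1064] large [[0.6179 0.0172 0.142 ]] [0.618 0.012]
```

```bash
cat >> h.py <<'E'
def pick(xy,base,h):
    ctrl.command_gripper(.8)
    ctrl.goto(P(xy,.24),down(YC)); print("c",ctrl.move_l(P(xy,base+h-.024),.12,contact_N=8))
    ctrl.command_gripper(0.); st("grip"); ctrl.move_l(P(xy,.19+h),.15); st("lift")
def place(xy,base,h,via=.19,go=True):
    ctrl.move_l(P(xy,via+h),.25)
    ctrl.move_l(P(xy,base+h-.024+.012),.18)
    print("c",ctrl.move_l(P(xy,base+h-.024-.004),.03,contact_N=3)); st("down")
    ctrl.command_gripper(.8); ctrl.sleep(.3); st("rel")
    ctrl.move_l(P(xy,base+h+.06),.15)
E
python3 - <<'E'
from h import *
pick(PA,.010,.096)
assert ctrl.current_grip_width()>.3
place(DISH,.005,.096)
ctrl.goto(P(C,.30),down(YC))
t=ctrl.read_camera("top");T=wristT();np.save("w10.npy",T);w=ctrl.read_camera("wrist");cv2.imwrite("pics/w10.png",w);cv2.imwrite("pics/t10.png",t)
cv2.imwrite("pics/z10.png",np.vstack([cv2.resize(t[180:330,150:390],(640,400)),w[:200]]))
E
```

```text
c False
grip 36.275 [0.6354 0.1064 0.0465] 0.38454553621795023 29.99560922384262 [ 0.1288 -0.0243  0.5636]
lift 37.7833 [0.635  0.1064 0.2496] 0.38726143508402316 29.99450594186783 [ 0.1771  0.1775 -1.2492]
c True
down 40.8583 [0.4169 0.3281 0.041 ] 0.38600584231771945 29.998859167099 [ 0.4835  0.5256 -1.0238]
rel 41.8833 [0.4169 0.3279 0.0413] 0.7985326214214763 0.0 [ 0.0784 -0.0143 -0.7756]
```

View pics/z10.png

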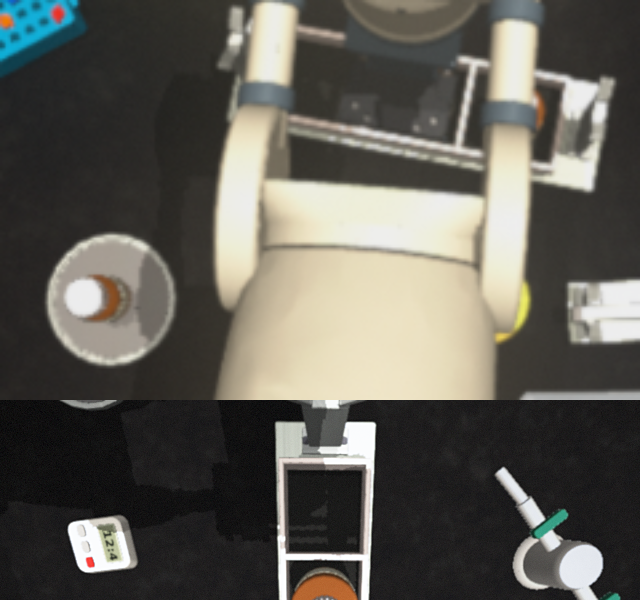

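The small bottle stands on the dish, with its cap at crop (85,298), and pocket a is empty. Next, the large bottle goes to a and the small one to b.

```bash
python3 - <<'E'
from h import *
pick(PB,.010,.132)
assert ctrl.current_grip_width()>.3
place(PA,.010,.132,via=.08)
pick(DISH,.005,.096)
assert ctrl.current_grip_width()>.3
place(PB,.010,.096,via=.20)
ctrl.goto(P(R,.32),down(YR)); st()
s=ctrl.read_camera("scene");t=ctrl.read_camera("top");cv2.imwrite("pics/t11.png",t)
cv2.imwrite("pics/z11.png",np.hstack([cv2.resize(s[160:340,270:440],(380,402)),cv2.resize(t[170:270,220:400],(420,233))[np.minimum(np.arange(402),232)]]))
E
```

```text
c False
grip 46.575 [0.6181 0.012  0.0825] 0.3857747375107664 30.000138580799103 [ 0.4577 -0.6122  1.1436]
lift 48.0833 [0.6176 0.012  0.2856] 0.38579461253408043 29.99938130378723 [ 0.3041 -0.6675 -1.9479]
c True
down 49.875 [0.6358 0.1064 0.082 ] 0.38634751084546165 30.000484585762024 [ 0.8128 -0.7691  2.2441]
rel 50.9 [0.6352 0.1064 0.0818] 0.7992407082883414 0.0 [ 0.4783 -0.2905 -0.0316]
c False
grip 55.2 [0.417  0.328  0.0415] 0.39165351374261353 29.998269975185394 [-0.3473 -0.0691  1.0716]
lift 56.7417 [0.4166 0.3278 0.2498] 0.3873004373060916 29.997257888317108 [-0.3228  0.757  -0.0157]
c True
down 60.1083 [0.618 0.012 0.046] 0.38757766556367695 29.998188614845276 [ 0.5407 -1.0555  1.0618]
rel 61.1333 [0.6178 0.012  0.0462] 0.7970281034381095 0.0 [ 0.0032 -0.1692  0.8555]
 63.4 [ 0.4134 -0.3244  0.284 ] 0.8026575191928547 0.0 [-0.4239  0.2243  0.0738]
```

View pics/z11.png

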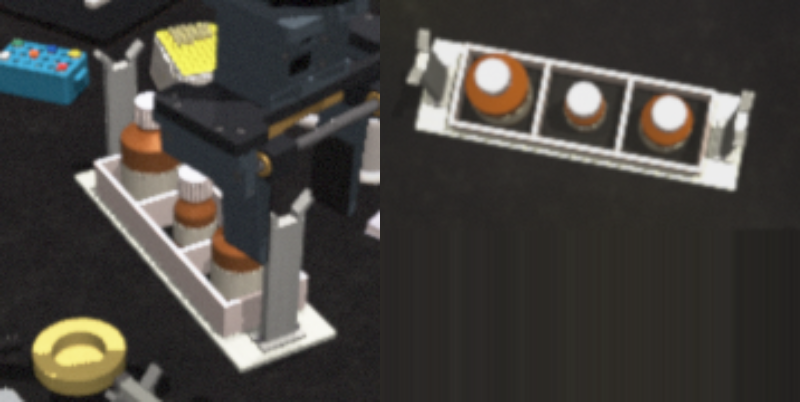

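All three bottles are upright in the correct pockets: large in a, small in b, middle-sized in c. Now the bar goes back.

```bash
python3 - <<'E'
from h import *
ctrl.command_gripper(.6)
print(ctrl.move_l(P(R,.060),.12,contact_N=8)); ctrl.command_gripper(0.); st("grip")
assert .1<ctrl.current_grip_width()<.25
ctrl.move_l(P(R,.20),.15); ctrl.move_l(P(R,.37),.2)
ctrl.move_l(P(C,.32),.25,ori=down(YC)); ctrl.move_l(P(C,.21),.12)
r=ctrl.move_l(P(C,.166),.05,contact_N=6); st(r)
ctrl.command_gripper(.35); ctrl.sleep(.3); st("rel")
ctrl.move_l(P(C,.32),.15); ctrl.goto([.45,-.3,.4],down(0)); st()
s=ctrl.read_camera("scene");t=ctrl.read_camera("top");cv2.imwrite("pics/t12.png",t)
cv2.imwrite("pics/z12.png",np.hstack([cv2.resize(s[160:340,270:440],(380,402)),cv2.resize(t[170:270,220:400],(420,233))[np.minimum(np.arange(402),232)]]))
E
```

```text
False
grip 67.0 [ 0.413  -0.325   0.0245] 0.15042978509407431 29.99775320291519 [0.1469 0.6234 0.3437]
True 72.6417 [0.6174 0.0121 0.1339] 0.15122499692623714 30.000188648700714 [ 2.1465 -0.8673  1.2337]
rel 73.425 [0.617  0.0121 0.1341] 0.3483836180760118 0.0 [-1.2042  0.2288  0.2437]
 75.9667 [ 0.4504 -0.2993  0.3995] 0.3444476071215337 0.0 [ 0.5763 -0.0108 -0.7521]
```

View pics/z12.png

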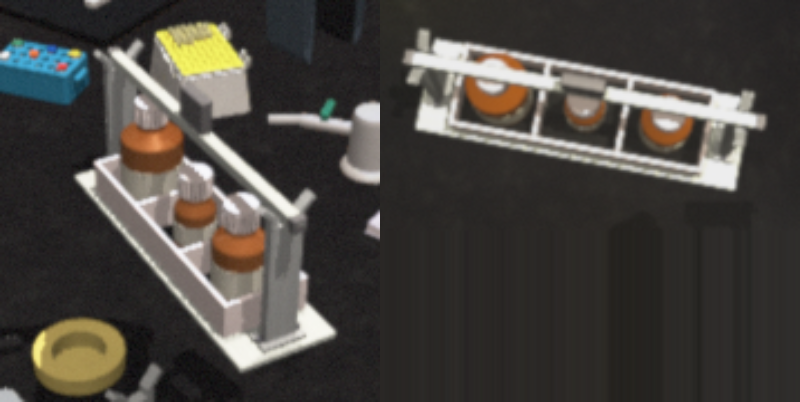

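The bar is seated in both carrier brackets, grip up. Its ends, at top (232,195) and (384,222), match the starting view within a pixel or so. Handing in.

```bash
python3 -c "
from bench import ctrl
print(ctrl.sign_off())"
```

```text
the job is handed in; nothing more can be done
None
```

I've handed the job in at about 76 s on the robot's clock: the large and small bottles have traded pockets, the middle-sized bottle is still in its own, and the bar is back in the carrier brackets with its grip up; the sign-off gave no verdict.

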